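# Sift the cleaning beads out of the chilling balls

## Robot

A 7-joint arm with a two-finger parallel gripper is mounted at the origin on a cart in front of the work surface, level with it; the furniture and walls round the work are solid. World frame = base frame: x ahead of the robot, y to its left, z up, the work surface at z = 0. Lengths are in m, angles in rad, forces in N, time in s.
With the tool pointing down it reaches from about 0.4 to 0.875 m from the base axis. Payload 19.3 kg.
Tool frame: the origin (TCP) lies at the very end of the fingers, on their centre line; the grasp point (between the pads) lies 19 mm behind it; z points along the fingers, y is the line along which they close (so a half turn about z gives the same grasp; the last joint's range is limited). The gripper opens to 85 mm and grips with 20 to 120 N. Pads are 22 mm wide; open, the fingers measure 114 mm over their backs; the gripper's body (76 mm by 85 mm) begins 54 mm behind the grasp point. The pads swing forward as they close: fully open they stand 13 mm farther back than shut.
Start: joints at [1.191, 0.521, -0.036, 1.599, 0.021, 1.021, -0.113], TCP at [0.191, -0.595, 0.231] pointing down, gripper open.
Joint ranges: [-2.91, 2.91], [-0.3, 2.13], [-1.5, 1.42], [0.17, 2.43], [-1.26, 4.41], [0.16, 1.93], [-2.52, 2.52]. Speed limits (rad/s): [1.89, 1.89, 2.39, 2.39, 3.01, 3.01, 3.01].

## Interface

Orientations are given as [roll, pitch, yaw] about the fixed x, y, z axes, in that order (R = Rz(yaw) Ry(pitch) Rx(roll)).
In Python, from workcell import monitor, optics, job_done gives the robot as it stands.
- The arm moves only by the shell command python3 -m handwheel 'ROWS' [FORCE]. ROWS is JSON, a list of rows, each an object of numbers: "dx", "dy", "dz": the shift along the tool's x, y, z in cm; "wx", "wy", "wz": the turn, a rotation vector about the tool's x, y, z in rad; "claw": the opening in per cent of the stroke, from 0 (shut) to 100 (fully open). A call has 1 to 8 rows; each row shifts and turns the commanded pose from where the row before left it, along the tool's axes as they then stand; what a row does not reach is not made up. A row lasts 1/8 s, in which the tool goes at most 62.5 mm and 10.7 degrees, less where a joint would pass 70% of its speed; a pose out of reach is approached as far as the arm can. A call with a gripper value outside its range is refused whole. The fingers move at their own pace and stop on an object; FORCE is the grip in N (left out, the last holds). Time passes only in rows, so rows that do not move let the fingers close. It gives the time, the measured TCP pose, the force, the opening and the grip force at its end, in the units of the state.
- monitor.observe(): the state, without advancing time (a new reading comes with each control period).
- optics.grab_frame(name): name is "scene" or "side" or "wrist"; returns a dict with "frame" (384x512x3 uint8, blue, green, red), "fovy" (degrees; the focal length in pixels is half the picture's height over the tangent of half this angle, whatever the lens; pixels are square), "cx", "cy" (the principal point, pixels), "k1" (the pictures are not rectified: a ray, as slopes to the right and down, at radius r is drawn at 1 + k1 r^2 times it, then the intrinsics apply), "R" (3x3) and "t" (3): a world point X has camera coordinates R X + t. Camera axes: x right, y down, z forward; pixel columns grow to the right and rows downward; lengths in m; the calibration is good to about 2 mm. A picture is of the moment at which its call begins. There is no depth.
- job_done(): hands the job in; it is judged then, once.
Trained networks look in the newest picture that a camera, given by its name, has taken for a name from the list of things; names that differ only in an ending like _2 or _b are one class to them, and where a whole thing is asked for, a point or a joint stands for the part that bears it (a point fixed in the world has none). Each returns a list of dicts, best first, with "p" (0 to 1); they miss things now and then, are a little off and sometimes report something else, mostly with a low value. They report only what shows in the picture. A call takes as long as a camera call.
- optics.masks_of(name, camera): "region" (384x512 bool, what is visible of it) and "rect" ([left, top, width, height] in pixels, round what is visible of it).
The state is a dict: "clock": time; "qpos": joint angles; "qd": joint speeds; "joint_efforts": joint torques, N m; "position": TCP position; "tool_rot": TCP orientation; "force": force on the tool from outside, world axes, zero at the start; "moment": the same for the moment, N m; "grip_width": finger opening in m; "finger_force": force on a finger pad.
Only numpy, scipy, OpenCV 4.12 (cv2) and the standard library are available. Lean on these libraries where they do the work, as an engineer would, in place of code of your own. Each camera call takes 0.05 s, during which the arm holds its last target. There are 200 camera calls.

## Task

The small copper carafe-cleaning beads have got mixed with the large blue chilling balls in the steel sieve that stands in the dark tray. Lift the sieve by its black handle, keep it level, and shake it side to side above the tray until all three beads have dropped through into the tray. Then stand the sieve, with both blue balls still in it, upright in the middle of the white side plate and let go.

Things in the scene. Friction and masses are not known exactly. Their poses are not given: they have to be found in the camera images.
- sieve: steel sieve basket with a black handle arched over it, 126 (x) x 90 (y) x 109 mm tall, walls to 57 mm, 0.22 to 0.37 kg; origin under its middle at the level of its feet, z up. Four legs on a 48 (x) x 84 (y) mm rectangle. It starts standing in the tray, its x within 15 degrees of world x. Shake it along its y
- sieve_handle (a point): centre of the sieve's fixed black handle bar, 97 mm above the sieve's origin: 74 mm long (sieve x), 12 mm thick (y), 24 mm tall; pinch it across its thickness from above
- sieve_floor (a point): middle of the sieve's floor, 20 mm above its origin: a solid V 36 mm wide along x, sides rising 4 degrees; beyond it, along each long wall, five holes of 20 x 21 mm. Slow moves leave the beads in the V; brisk shaking along y (50 to 80 mm strokes, sharp reversals, over 1 m/s2) rolls them into the holes; the blue balls cannot pass
- dark_tray: dark baking tray, 201 (x) x 261 (y) x 31 mm, fixed to the worktop; origin at the centre of its underside; inner floor 4 mm up, 162 (x) x 222 (y) mm, walls to 30 mm
- side_plate: white round side plate, 180 mm across, 20 mm tall, fixed to the worktop; origin at the centre of its underside; its flat middle is 8 mm up and about 115 mm across. It lies to the left or to the right of the tray; a flat packet of wipes, 34 mm tall, lies on the other side
- bead_1: small copper-coloured carafe-cleaning bead, a 14 mm ball of 12 g; origin at its centre. It starts in the V of the sieve's floor, about 27 mm above the sieve's origin
- bead_2: small copper-coloured carafe-cleaning bead, a 14 mm ball of 12 g; origin at its centre. It starts in the V of the sieve's floor, about 27 mm above the sieve's origin
- bead_3: small copper-coloured carafe-cleaning bead, a 14 mm ball of 12 g; origin at its centre. It starts in the V of the sieve's floor, about 27 mm above the sieve's origin
- ball_1: large blue plastic drink-chilling ball, 28 mm, 20 g; origin at its centre. It starts in the V of the sieve's floor, about 34 mm above the sieve's origin
- ball_2: large blue plastic drink-chilling ball, 28 mm, 20 g; origin at its centre. It starts in the V of the sieve's floor, about 34 mm above the sieve's origin

How it is judged:
By the outcome, as a careful person would: the job done as asked, in the order asked, and still so for the second after the job is handed in, with the robot touching nothing.
It also fails if it takes over 48 s, if anything falls off the work surface, if the arm or the gripper's body presses on something with over 40 N, if the wrist force passes 120 N, or if a joint passes its speed limit or range.

## Working session

There is one attempt and no reset: what is moved stays moved. The work goes in short steps, Python scripts to look and compute and a shell command to move; the robot and the scene stay as the last step left them, time stands still between calls to the robot, and variables do not carry over. Pictures are saved under pics/ and viewed, at most 10 in all, crops included, and the job is handed in when it is done.

```bash
mkdir -p pics; ls
cat > h.py <<'E'
import numpy as np, cv2
from workcell import monitor, optics, job_done
def grab(n): return optics.grab_frame(n)
def K(f):
    F=192/np.tan(np.radians(f["fovy"])/2)
    return F
def proj(f,X):
    c=np.atleast_2d(X)@np.array(f["R"]).T+np.array(f["t"]); s=c[:,:2]/c[:,2:]
    s=s*(1+f["k1"]*(s**2).sum(1,keepdims=True)); return s*K(f)+[f["cx"],f["cy"]]
def onplane(f,uv,z):
    F=K(f); d=(np.atleast_2d(uv).astype(float)-[f["cx"],f["cy"]])/F; s=d.copy()
    for _ in range(20): s=d/(1+f["k1"]*(s**2).sum(1,keepdims=True))
    R=np.array(f["R"]);t=np.array(f["t"]); r=np.c_[s,np.ones(len(s))]@R; C=-R.T@t
    return C+r*((z-C[2])/r[:,2:])
def cent(m): 
    y,x=np.nonzero(m); return np.array([x.mean(),y.mean()])
E
python3 - <<'E'
from h import *
s=monitor.observe(); print({k:np.round(v,3) for k,v in s.items()})
ims=[]
for c in("scene","side","wrist"):
    f=grab(c); cv2.imwrite(f"pics/{c}0.png",f["frame"]); ims.append(f["frame"])
    print(c,f["fovy"],-np.array(f["R"]).T@f["t"])
    for n,z in(("sieve",.06),("sieve_handle",.1),("dark_tray",.03),("side_plate",.02),("bead_1",.03),("ball_1",.04)):
        for d in optics.masks_of(n,c)[:3]:
            print(n,round(d["p"],2),d["rect"],cent(d["region"]).round(),onplane(f,cent(d["region"]),z)[0].round(3))
cv2.imwrite("pics/all0.png",np.vstack([np.hstack(ims[:2])])[:, :] if 0 else cv2.resize(np.hstack(ims[:2]),(800,300)))
E
```

```text
pics
{'clock': np.float64(0.0), 'qpos': array([ 1.191,  0.522, -0.036,  1.6  ,  0.021,  1.021, -0.113]), 'qd': array([-0.001,  0.001, -0.002,  0.001,  0.002, -0.001, -0.   ]), 'joint_efforts': array([-1.0000e-03, -9.2711e+01,  1.9790e+00, -3.6995e+01,  1.8000e-02,
        8.0000e-03, -0.0000e+00]), 'position': array([ 0.19 , -0.595,  0.231]), 'tool_rot': array([-3.14,  0.  ,  0.31]), 'force': array([0.308, 0.067, 0.616]), 'moment': array([-0.029,  0.014, -0.018]), 'finger_force': np.float64(0.0), 'grip_width': np.float64(0.086)}
scene 45.94375022813637 [-0.07436904  0.52784372  0.87232602]
sieve 0.61 [224.0, 175.4, 58.3, 53.8] [254. 204.] [0.509 0.024 0.06 ]
sieve_handle 0.63 [228.3, 174.0, 53.9, 58.1] [254. 204.] [0.48  0.048 0.1  ]
dark_tray 0.8 [204.1, 167.3, 116.8, 81.1] [262. 207.] [ 0.508 -0.004  0.03 ]
side_plate 0.6 [301.4, 134.3, 61.1, 36.3] [332. 152.] [ 0.538 -0.306  0.02 ]
ball_1 0.61 [254.3, 208.8, 11.4, 7.8] [259. 211.] [0.495 0.019 0.04 ]
ball_1 0.46 [245.6, 193.9, 9.1, 10.3] [249. 198.] [0.545 0.008 0.04 ]
side 49.384337614822456 [-0.10244512  0.23622598  1.17096965]
sieve 0.84 [239.7, 179.9, 34.7, 47.6] [256. 202.] [0.509 0.017 0.06 ]
sieve_handle 0.68 [242.8, 183.0, 31.9, 43.4] [257. 203.] [0.484 0.026 0.1  ]
sieve_handle 0.17 [218.0, 165.8, 92.9, 72.9] [265. 204.] [0.472 0.005 0.1  ]
dark_tray 0.97 [218.7, 168.0, 92.6, 68.2] [265. 204.] [ 0.509 -0.011  0.03 ]
side_plate 0.7 [315.4, 147.0, 53.5, 44.1] [342. 169.] [ 0.534 -0.304  0.02 ]
ball_1 0.56 [254.4, 206.1, 8.8, 8.1] [257. 210.] [0.492 0.023 0.04 ]
wrist 71.00622250604597 [ 0.25741391 -0.57489548  0.3738309 ]
```

Run:
```python
import cv2,numpy as np
a=cv2.imread("pics/scene0.png")[110:270,180:400]; b=cv2.imread("pics/side0.png")[130:270,190:390]
r=lambda i:cv2.resize(i,(400,300),interpolation=cv2.INTER_CUBIC)
cv2.imwrite("pics/a.png",np.vstack([np.hstack([r(a),r(b)]),np.hstack([r(cv2.imread("pics/scene0.png")),r(cv2.imread("pics/wrist0.png"))])]))
```

```text
(no output)
```

View pics/a.png

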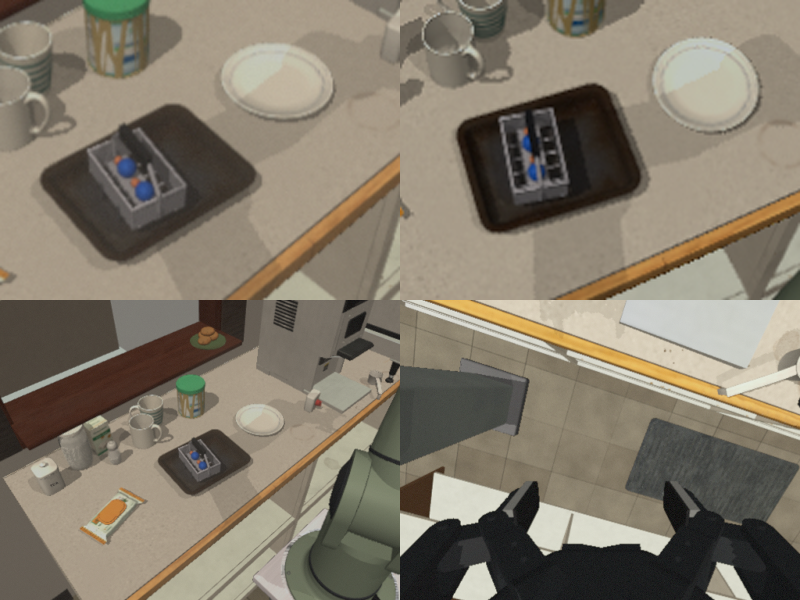

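```bash
R='{"dx":3.5,"dy":-4.2,"dz":-0.4}'; unset R
python3 -m handwheel '[{"dx":3.5,"dy":-4.2,"dz":-0.6},{"dx":3.5,"dy":-4.2,"dz":-0.6},{"dx":3.5,"dy":-4.2,"dz":-0.6},{"dx":3.5,"dy":-4.2,"dz":-0.6},{"dx":3.5,"dy":-4.2,"dz":-0.6},{"dx":3.5,"dy":-4.2,"dz":-0.6},{"dx":3.5,"dy":-4.2,"dz":-0.6},{"dx":3.5,"dy":-4.2,"dz":-0.6}]' 60
```

```text
schema error: expected keys dx, dy, dz, wx, wy, wz, claw
```

```bash
python3 -m handwheel '[{"dx":3.5,"dy":-4.2},{"dx":3.5,"dy":-4.2},{"dx":3.5,"dy":-4.2},{"dx":3.5,"dy":-4.2},{"wz":0.15},{"wz":0.16},{},{}]'
python3 - <<'E'
from h import *
s=monitor.observe(); print(s["clock"],s["position"],s["tool_rot"])
f=grab("wrist"); print(-np.array(f["R"]).T@f["t"], f["R"][2]); im=f["frame"].copy()
for n,z in(("sieve",.05),("sieve_handle",.109),("dark_tray",.03),("side_plate",.02),("bead_1",.031),("ball_1",.038)):
    for d in optics.masks_of(n,"wrist")[:3]:
        m=d["region"]; print(n,round(d["p"],2),d["rect"],cent(m).round(),onplane(f,cent(m),z)[0].round(3))
        y,x=np.nonzero(m); p=onplane(f,np.c_[x,y],z)[:,:2].astype(np.float32); r=cv2.minAreaRect(p); print("   ",np.round(r[0],3),np.round(r[1],3),r[2])
cv2.imwrite("pics/w1.png",im)
E
```

```text
1.05 [ 0.19049801 -0.59523401  0.23130136] [-3.14155300e+00  2.37839959e-05  3.09762977e-01]
[ 0.25741473 -0.57489801  0.37382542] [-0.26409629 -0.08298549 -0.96091964]schema error: expected keys dx, dy, dz, wx, wy, wz, claw
```

View pics/w1.png

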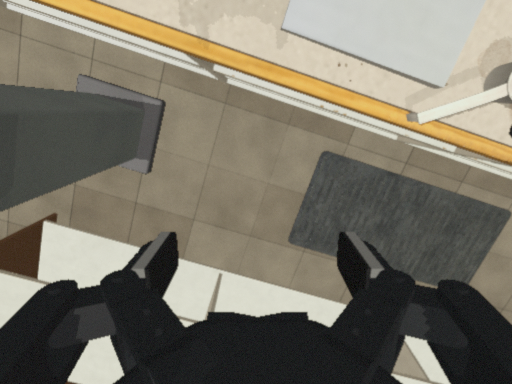

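The move was refused because every key has to be given. The picture shows the unmoved start, over the floor.

```bash
python3 -m handwheel '[{"dx":3.5,"dy":-4.2,"dz":-0.6,"wx":0,"wy":0,"wz":0,"claw":100},{"dx":3.5,"dy":-4.2,"dz":-0.6,"wx":0,"wy":0,"wz":0,"claw":100},{"dx":3.5,"dy":-4.2,"dz":-0.6,"wx":0,"wy":0,"wz":0,"claw":100},{"dx":3.5,"dy":-4.2,"dz":-0.6,"wx":0,"wy":0,"wz":0,"claw":100},{"dx":3.5,"dy":-4.2,"dz":-0.6,"wx":0,"wy":0,"wz":0,"claw":100},{"dx":3.5,"dy":-4.2,"dz":-0.6,"wx":0,"wy":0,"wz":0,"claw":100},{"dx":3.5,"dy":-4.2,"dz":-0.6,"wx":0,"wy":0,"wz":0,"claw":100},{"dx":3.5,"dy":-4.2,"dz":-0.6,"wx":0,"wy":0,"wz":0,"claw":100}]' 60
```

```text
clock: 2.4
position: [0.3552, -0.1882, 0.2798]
tool_rot: [3.141, -0.0, 0.31]
force: [0.9, -0.1, -0.0]
grip_width: 0.0851
finger_force: 0.0
```

```bash
python3 -m handwheel '[{"dx":4.1,"dy":-4.2,"dz":0,"wx":0,"wy":0,"wz":0,"claw":100},{"dx":4.1,"dy":-4.2,"dz":0,"wx":0,"wy":0,"wz":0,"claw":100},{"dx":4.1,"dy":-4.2,"dz":0,"wx":0,"wy":0,"wz":0,"claw":100},{"dx":4.1,"dy":-4.2,"dz":0,"wx":0,"wy":0,"wz":0.15,"claw":100},{"dx":0,"dy":0,"dz":0,"wx":0,"wy":0,"wz":0.16,"claw":100},{"dx":0,"dy":0,"dz":0,"wx":0,"wy":0,"wz":0,"claw":100}]' 60
cat > look.py <<'E'
from h import *
import sys
s=monitor.observe(); print(s["clock"],s["position"],s["tool_rot"])
f=grab("wrist"); print(-np.array(f["R"]).T@f["t"], f["R"][2]); im=f["frame"].copy()
for n,z in(("sieve",.05),("sieve_handle",.109),("dark_tray",.03),("side_plate",.02),("bead_1",.031),("ball_1",.038)):
    for d in optics.masks_of(n,"wrist")[:3]:
        m=d["region"]; print(n,round(d["p"],2),d["rect"],cent(m).round(),onplane(f,cent(m),z)[0].round(3))
        y,x=np.nonzero(m); p=onplane(f,np.c_[x,y],z)[:,:2].astype(np.float32); r=cv2.minAreaRect(p); print("   ",np.round(r[0],3),np.round(r[1],3),r[2])
cv2.imwrite(sys.argv[1],im)
E
python3 look.py pics/w2.png
```

```text
clock: 3.15
position: [0.4579, 0.0162, 0.2792]
tool_rot: [3.141, 0.0, 0.013]
force: [0.2, 0.4, 0.1]
grip_width: 0.0851
finger_force: 0.0
3.15 [0.45794796 0.01624028 0.27924163] [3.14146398e+00 2.85275994e-04 1.26323222e-02]
[0.52824258 0.01597618 0.42177123] [-0.27753334 -0.00194541 -0.96071404]
sieve 0.7 [217.1, 57.0, 91.3, 116.4] [261. 113.] [0.524 0.012 0.05 ]
    [0.518 0.013] [0.09  0.136] 77.90333557128906
sieve_handle 0.57 [217.9, 56.4, 89.6, 116.2] [261. 114.] [0.524 0.012 0.109]
    [0.52  0.014] [0.077 0.114] 78.03801727294922
dark_tray 0.59 [182.1, 28.1, 199.3, 160.5] [278. 108.] [ 0.531 -0.013  0.03 ]
    [ 0.52 -0.01] [0.263 0.203] 84.65718078613281
side_plate 0.71 [422.6, 33.5, 89.3, 133.6] [472. 103.] [ 0.542 -0.289  0.02 ]
    [ 0.534 -0.282] [0.178 0.125] 15.347942352294922
ball_1 0.69 [253.8, 88.6, 23.5, 18.9] [262.  97.] [0.545 0.011 0.038]
    [0.543 0.008] [0.028 0.02 ] 67.2799072265625
```

View pics/w2.png

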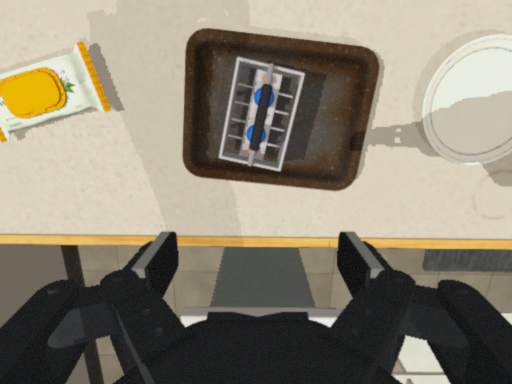

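The picture shows the sieve in the tray: rim corners near (237,57), (304,72), (281,171), (220,158), the black bar from (267,83) to (254,153), and the plate on the right at about (478,100).

Run:
```python
from h import *
f=grab("wrist")
c=onplane(f,[(237,57),(304,72),(281,171),(220,158)],.061)[:,:2]; print(c.round(3),c.mean(0))
for a,b in((3,0),(2,1)):
    d=c[b]-c[a]; print("yaw",np.arctan2(d[1],d[0]),np.hypot(*d))
g=cv2.cvtColor(f["frame"],cv2.COLOR_BGR2GRAY); m=np.zeros_like(g); m[75:160,245:277]=(g[75:160,245:277]<40); 
n,l,s,ce=cv2.connectedComponentsWithStats(m); k=1+s[1:,4].argmax(); print(s[k])
y,x=np.nonzero(l==k); p=onplane(f,np.c_[x,y],.109)[:,:2].astype(np.float32); print(cv2.minAreaRect(p))
# plate rim: bright
d=optics.masks_of("side_plate","scene") if grab("scene") else 0
```

```text
[[ 0.59   0.041]
 [ 0.574 -0.042]
 [ 0.448 -0.018]
 [ 0.465  0.066]] [0.51889602 0.01187903]
yaw -0.19056966119791835 0.1275295767780786
yaw -0.18823982295307481 0.12841144737324062
[267  98   2   6   6]
((0.5379369854927063, 0.004520753398537636), (0.0006995064322836697, 0.00533303152769804), 71.94046020507812)
```

```bash
python3 -m handwheel '[{"dx":3,"dy":0.2,"dz":3,"wx":0,"wy":0,"wz":0,"claw":100},{"dx":3.1,"dy":0.3,"dz":3,"wx":0,"wy":0,"wz":0,"claw":100},{"dx":0,"dy":0,"dz":3,"wx":0,"wy":0,"wz":0.1,"claw":100},{"dx":0,"dy":0,"dz":3,"wx":0,"wy":0,"wz":0.1,"claw":100},{"dx":0,"dy":0,"dz":0,"wx":0,"wy":0,"wz":0,"claw":100}]' 80
python3 look.py pics/w3.png
```

```text
clock: 4.28
position: [0.518, 0.0116, 0.1579]
tool_rot: [3.141, 0.003, -0.188]
force: [0.5, -0.2, 0.1]
grip_width: 0.0856
finger_force: 0.0
4.275 [0.51800994 0.01164183 0.15791352] [ 3.14073484  0.00331925 -0.18783448]
[ 0.58751872 -0.00265216  0.30020898] [-0.27575298  0.0534073  -0.95974369]
sieve 0.86 [203.8, 115.0, 105.0, 140.1] [255. 186.] [0.517 0.013 0.05 ]
    [0.514 0.014] [0.092 0.139] 78.12882232666016
sieve_handle 0.8 [208.4, 116.1, 98.5, 137.6] [254. 186.] [0.534 0.01  0.109]
    [0.532 0.01 ] [0.07  0.105] 78.05680847167969
dark_tray 0.81 [142.0, 57.1, 266.1, 208.0] [283. 154.] [ 0.539 -0.02   0.03 ]
    [ 0.52 -0.01] [0.261 0.202] 84.6663818359375
side_plate 0.58 [477.9, 36.2, 32.0, 143.2] [497. 111.] [ 0.541 -0.238  0.02 ]
    [ 0.536 -0.235] [0.139 0.033] 4.046825885772705
side_plate 0.36 [204.1, 119.1, 104.8, 135.3] [255. 185.] [0.509 0.015 0.02 ]
    [0.506 0.016] [0.101 0.153] 78.18861389160156
ball_1 0.76 [241.5, 146.7, 28.3, 20.2] [254. 154.] [0.546 0.008 0.038]
    [0.545 0.008] [0.027 0.019] 79.26324462890625
ball_1 0.73 [242.8, 193.1, 27.9, 18.9] [253. 204.] [0.496 0.019 0.038]
    [0.496 0.018] [0.026 0.016] 76.053955078125
```

View pics/w3.png

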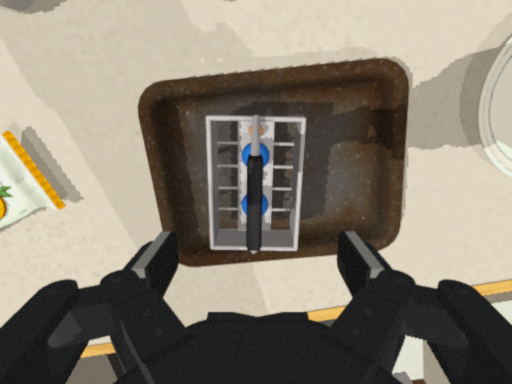

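The picture shows the bar at column 255, midway between the fingers, and parallel to the pads. I'll descend and pinch.

```bash
python3 -m handwheel '[{"dx":0,"dy":0,"dz":2.6,"wx":0,"wy":0,"wz":0,"claw":100},{"dx":0,"dy":0,"dz":2.6,"wx":0,"wy":0,"wz":0,"claw":100},{"dx":0,"dy":0,"dz":2.6,"wx":0,"wy":0,"wz":0,"claw":100},{"dx":0,"dy":0,"dz":0,"wx":0,"wy":0,"wz":0,"claw":0},{"dx":0,"dy":0,"dz":0,"wx":0,"wy":0,"wz":0,"claw":0},{"dx":0,"dy":0,"dz":0,"wx":0,"wy":0,"wz":0,"claw":0},{"dx":0,"dy":0,"dz":0,"wx":0,"wy":0,"wz":0,"claw":0},{"dx":0,"dy":0,"dz":0,"wx":0,"wy":0,"wz":0,"claw":0}]' 80
```

```text
clock: 5.62
position: [0.5193, 0.0118, 0.0817]
tool_rot: [-3.141, -0.001, -0.189]
force: [0.4, 1.9, 2.0]
grip_width: 0.011
finger_force: 79.3
```

```bash
python3 -m handwheel '[{"dx":0,"dy":0,"dz":-0.8,"wx":0,"wy":0,"wz":0,"claw":0},{"dx":0,"dy":0,"dz":-1.1,"wx":0,"wy":0,"wz":0,"claw":0},{"dx":0,"dy":0,"dz":-1.1,"wx":0,"wy":0,"wz":0,"claw":0},{"dx":0.2,"dy":0.7,"dz":-0.5,"wx":0,"wy":0,"wz":0,"claw":0},{"dx":0.2,"dy":0.8,"dz":0,"wx":0,"wy":0,"wz":0,"claw":0},{"dx":0,"dy":0.7,"dz":0,"wx":0,"wy":0,"wz":0,"claw":0},{"dx":0,"dy":0,"dz":0,"wx":0,"wy":0,"wz":0,"claw":0}]' 80
python3 look.py pics/w4.png
```

```text
clock: 6.5
position: [0.5185, -0.0116, 0.116]
tool_rot: [3.141, 0.001, -0.19]
force: [-0.5, 0.3, -4.7]
grip_width: 0.0108
finger_force: 78.3
6.5 [ 0.51848916 -0.01156887  0.11598804] [ 3.14118587e+00  7.23301713e-04 -1.90016452e-01]
[ 0.5875912  -0.02602275  0.25847222] [-0.2730863   0.05399337 -0.96047311]
sieve 0.82 [184.5, 119.1, 149.3, 197.5] [257. 197.] [ 0.52  -0.013  0.05 ]
    [ 0.493 -0.007] [0.112 0.178] 78.93852996826172
sieve_handle 0.67 [182.3, 122.0, 151.1, 195.9] [257. 197.] [ 0.539 -0.016  0.109]
    [ 0.519 -0.012] [0.08  0.128] 78.82117462158203
dark_tray 0.83 [88.7, 56.9, 318.3, 223.8] [257. 154.] [ 0.551 -0.019  0.03 ]
    [ 0.521 -0.01 ] [0.261 0.198] 84.47622680664062
side_plate 0.77 [486.7, 51.8, 25.3, 133.2] [502. 120.] [ 0.539 -0.23   0.02 ]
    [ 0.536 -0.228] [0.113 0.02 ] 3.791666269302368
bead_1 0.39 [91.9, 56.4, 315.2, 222.9] [257. 154.] [ 0.551 -0.018  0.031]
    [ 0.522 -0.01 ] [0.259 0.197] 84.3828353881836
ball_1 0.81 [241.1, 162.4, 39.8, 32.0] [260. 174.] [ 0.536 -0.018  0.038]
    [ 0.535 -0.017] [0.032 0.028] 78.10054779052734
```

View pics/w4.png

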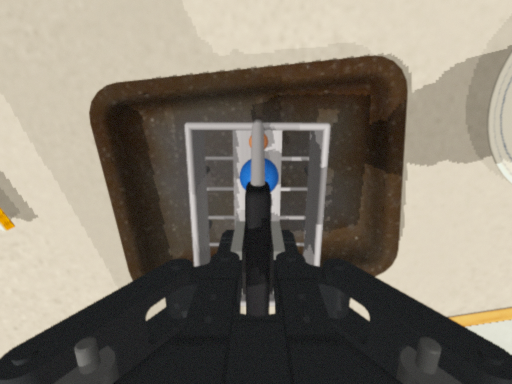

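The sieve hangs level over the middle of the tray, with one bead visible at (258,140) and a ball at (259,176). I'll shake it now.

```bash
python3 -m handwheel '[{"dx":0,"dy":3,"dz":0,"wx":0,"wy":0,"wz":0,"claw":0},{"dx":0,"dy":-6,"dz":0,"wx":0,"wy":0,"wz":0,"claw":0},{"dx":0,"dy":6,"dz":0,"wx":0,"wy":0,"wz":0,"claw":0},{"dx":0,"dy":-6,"dz":0,"wx":0,"wy":0,"wz":0,"claw":0},{"dx":0,"dy":6,"dz":0,"wx":0,"wy":0,"wz":0,"claw":0},{"dx":0,"dy":-6,"dz":0,"wx":0,"wy":0,"wz":0,"claw":0},{"dx":0,"dy":6,"dz":0,"wx":0,"wy":0,"wz":0,"claw":0},{"dx":0,"dy":-3,"dz":0,"wx":0,"wy":0,"wz":0,"claw":0}]' 80
cat > l2.py <<'E'
from h import *
import sys
ims=[]
for c in("wrist","scene","side"):
    f=grab(c)
    ims.append(f["frame"])
    for n,z in(("bead_1",.011),("ball_1",.07)):
        for d in optics.masks_of(n,c)[:4]: print(c,n,round(d["p"],2),d["rect"],onplane(f,cent(d["region"]),z)[0].round(3))
r=lambda i:cv2.resize(i,(400,300),interpolation=cv2.INTER_CUBIC)
cv2.imwrite(sys.argv[1],np.vstack([cv2.resize(ims[0],(800,600))[:300], np.hstack([r(ims[1][150:270,190:350]),r(ims[2][150:255,205:345])])]))
E
python3 l2.py pics/s1.png
```

```text
clock: 7.85
position: [0.5179, -0.017, 0.116]
tool_rot: [3.138, 0.001, -0.198]
force: [-0.2, -0.8, -4.3]
grip_width: 0.0109
finger_force: 81.1
wrist bead_1 0.62 [144.5, 228.5, 15.7, 14.3] [0.488 0.098 0.011]
wrist bead_1 0.45 [206.7, 178.6, 7.5, 9.9] [0.529 0.026 0.011]
wrist ball_1 0.97 [281.8, 216.1, 28.0, 36.4] [ 0.494 -0.043  0.07 ]
wrist ball_1 0.9 [274.6, 157.2, 37.7, 37.9] [ 0.538 -0.048  0.07 ]
scene ball_1 0.28 [230.1, 170.1, 62.3, 47.8] [ 0.517 -0.009  0.07 ]
```

View pics/s1.png

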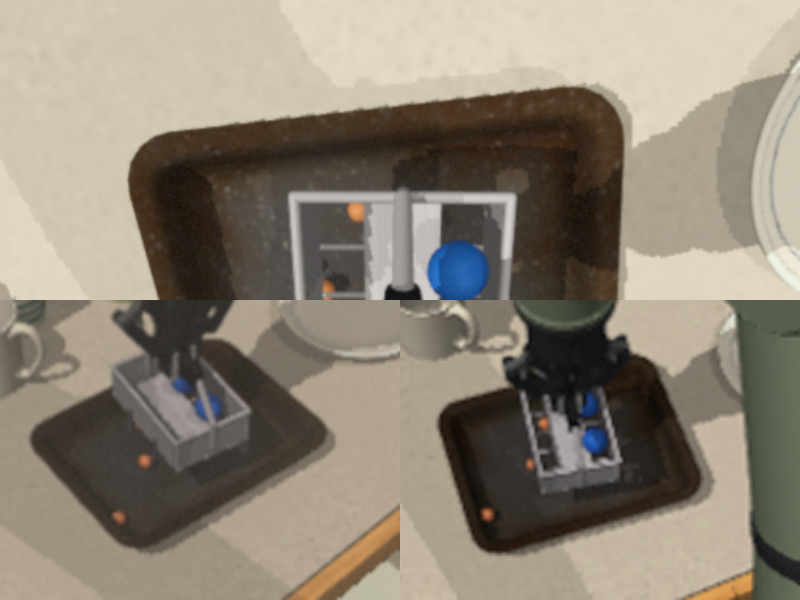

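Two beads show clearly in the tray and a third sits at a hole at about (228,135) in the wrist picture, or has already gone through it. Both balls are still in the sieve. I'll shake again to be sure.

```bash
python3 -m handwheel '[{"dx":0,"dy":3,"dz":0,"wx":0,"wy":0,"wz":0,"claw":0},{"dx":0,"dy":-6,"dz":0,"wx":0,"wy":0,"wz":0,"claw":0},{"dx":0,"dy":6,"dz":0,"wx":0,"wy":0,"wz":0,"claw":0},{"dx":0,"dy":-6,"dz":0,"wx":0,"wy":0,"wz":0,"claw":0},{"dx":0,"dy":6,"dz":0,"wx":0,"wy":0,"wz":0,"claw":0},{"dx":0,"dy":-3,"dz":0,"wx":0,"wy":0,"wz":0,"claw":0},{"dx":0,"dy":0,"dz":-3,"wx":0,"wy":0,"wz":0,"claw":0},{"dx":0,"dy":0,"dz":-3,"wx":0,"wy":0,"wz":0,"claw":0}]' 80
python3 -m handwheel '[{"dx":0,"dy":0,"dz":-1.5,"wx":0,"wy":0,"wz":0,"claw":0},{"dx":0,"dy":0,"dz":0,"wx":0,"wy":0,"wz":0,"claw":0},{"dx":0,"dy":0,"dz":0,"wx":0,"wy":0,"wz":0,"claw":0}]' 80
python3 l2.py pics/s2.png
```

```text
clock: 9.3
position: [0.5186, -0.0107, 0.1769]
tool_rot: [3.142, 0.001, -0.189]
force: [-0.6, -0.4, -2.9]
grip_width: 0.0108
finger_force: 81.1
clock: 9.68
position: [0.5184, -0.0109, 0.1903]
tool_rot: [3.141, 0.001, -0.189]
force: [-0.6, -0.2, -4.7]
grip_width: 0.0105
finger_force: 81.1
wrist bead_1 0.64 [217.8, 162.8, 11.0, 13.4] [0.527 0.029 0.011]
wrist bead_1 0.61 [172.5, 203.0, 11.4, 9.9] [0.487 0.099 0.011]
wrist bead_1 0.59 [130.4, 67.9, 241.1, 187.8] [ 0.545 -0.014  0.011]
wrist ball_1 0.89 [275.3, 158.0, 37.3, 39.5] [ 0.519 -0.047  0.07 ]
wrist ball_1 0.72 [278.8, 212.8, 30.3, 37.7] [ 0.46  -0.042  0.07 ]
side ball_1 0.37 [271.8, 167.3, 2.6, 10.0] [ 0.579 -0.063  0.07 ]
```

View pics/s2.png

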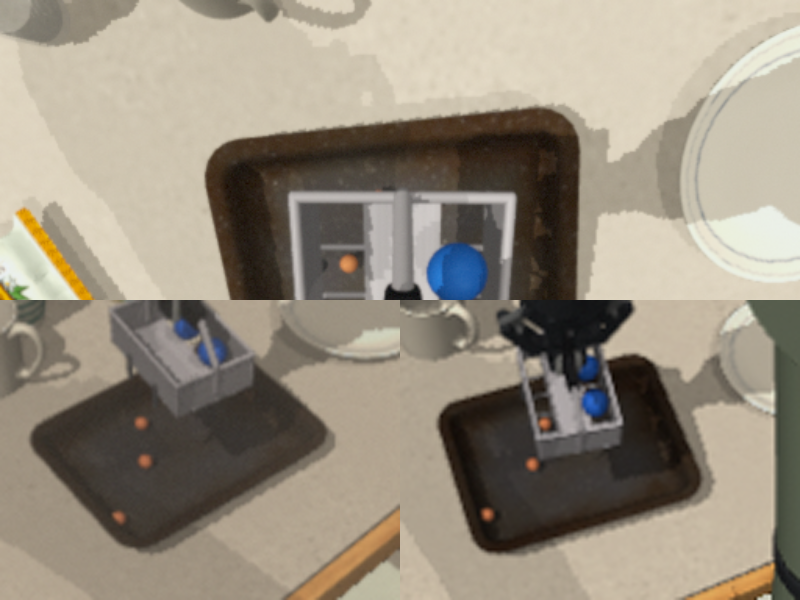

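All three beads lie in the tray: the scene inset shows them at (141,423), (145,461) and (119,517). Both balls are in the sieve. I'll carry it to the plate.

```bash
python3 -m handwheel '[{"dx":0.4,"dy":1.5,"dz":0,"wx":0,"wy":0,"wz":0,"claw":0},{"dx":0.7,"dy":2.5,"dz":0,"wx":0,"wy":0,"wz":0,"claw":0},{"dx":0.8,"dy":3.5,"dz":0,"wx":0,"wy":0,"wz":0,"claw":0},{"dx":1,"dy":3.8,"dz":0,"wx":0,"wy":0,"wz":0,"claw":0},{"dx":1,"dy":3.8,"dz":0,"wx":0,"wy":0,"wz":0,"claw":0},{"dx":1,"dy":3.8,"dz":0,"wx":0,"wy":0,"wz":0,"claw":0},{"dx":0.9,"dy":3.6,"dz":0,"wx":0,"wy":0,"wz":0,"claw":0},{"dx":0.7,"dy":2.8,"dz":0,"wx":0,"wy":0,"wz":0,"claw":0}]' 80
python3 -m handwheel '[{"dx":0.5,"dy":2,"dz":0,"wx":0,"wy":0,"wz":0,"claw":0},{"dx":0.3,"dy":1.2,"dz":0,"wx":0,"wy":0,"wz":0,"claw":0},{"dx":0,"dy":0,"dz":0,"wx":0,"wy":0,"wz":0,"claw":0},{"dx":0,"dy":0,"dz":0,"wx":0,"wy":0,"wz":0,"claw":0}]' 80
python3 - <<'E'
from h import *
f=grab("wrist"); cv2.imwrite("pics/p1.png",f["frame"])
for n in("side_plate","ball_1"):
    for d in optics.masks_of(n,"wrist")[:2]:
        y,x=np.nonzero(d["region"]); p=onplane(f,np.c_[x,y],.02 if n=="side_plate" else .1)[:,:2].astype(np.float32)
        print(n,d["p"],d["rect"],cv2.minEnclosingCircle(p))
E
```

```text
clock: 11.12
position: [0.5344, -0.2744, 0.1912]
tool_rot: [3.141, 0.0, -0.191]
force: [0.2, 0.5, -3.5]
grip_width: 0.0101
finger_force: 81.1
clock: 11.62
position: [0.5372, -0.3032, 0.1914]
tool_rot: [-3.141, 0.0, -0.188]
force: [-0.7, -0.0, -3.6]
grip_width: 0.011
finger_force: 81.1
side_plate 0.6 [199.1, 87.8, 136.7, 142.6] ((0.5408205389976501, -0.30927708745002747), 0.08953899145126343)
ball_1 0.6 [280.6, 214.3, 27.9, 35.2] ((0.49031132459640503, -0.32688289880752563), 0.018628591671586037)
```

View pics/p1.png

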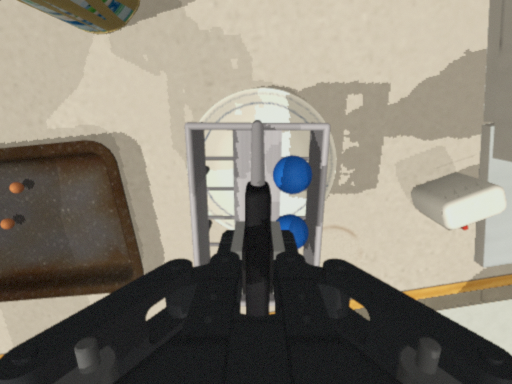

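The sieve hangs level above the plate, with both balls inside at (293,175) and (292,232). The plate's fitted centre is about 5 mm to the right and 3 mm farther out, so I'll correct for that and lower.

```bash
python3 -m handwheel '[{"dx":0.2,"dy":0.2,"dz":1.2,"wx":0,"wy":0,"wz":0,"claw":0},{"dx":0.1,"dy":0.2,"dz":2,"wx":0,"wy":0,"wz":0,"claw":0},{"dx":0,"dy":0,"dz":2.2,"wx":0,"wy":0,"wz":0,"claw":0},{"dx":0,"dy":0,"dz":2.2,"wx":0,"wy":0,"wz":0,"claw":0},{"dx":0,"dy":0,"dz":1.4,"wx":0,"wy":0,"wz":0,"claw":0},{"dx":0,"dy":0,"dz":0.7,"wx":0,"wy":0,"wz":0,"claw":0},{"dx":0,"dy":0,"dz":0.4,"wx":0,"wy":0,"wz":0,"claw":0},{"dx":0,"dy":0,"dz":0,"wx":0,"wy":0,"wz":0,"claw":0}]' 80
python3 -m handwheel '[{"dx":0,"dy":0,"dz":0.2,"wx":0,"wy":0,"wz":0,"claw":0},{"dx":0,"dy":0,"dz":0.1,"wx":0,"wy":0,"wz":0,"claw":0},{"dx":0,"dy":0,"dz":0,"wx":0,"wy":0,"wz":0,"claw":0}]' 80
```

```text
clock: 12.78
position: [0.5394, -0.3089, 0.0905]
tool_rot: [3.141, -0.0, -0.189]
force: [0.4, -0.1, -4.0]
grip_width: 0.0109
finger_force: 81.1
clock: 13.15
position: [0.5392, -0.3089, 0.0874]
tool_rot: [3.142, -0.0, -0.189]
force: [0.1, 1.1, -3.6]
grip_width: 0.0112
finger_force: 81.1
```

```bash
python3 -m handwheel '[{"dx":0,"dy":0,"dz":0.1,"wx":0,"wy":0,"wz":0,"claw":0},{"dx":0,"dy":0,"dz":0.1,"wx":0,"wy":0,"wz":0,"claw":0},{"dx":0,"dy":0,"dz":0,"wx":0,"wy":0,"wz":0,"claw":0}]' 80
```

```text
clock: 13.52
position: [0.5395, -0.3087, 0.0858]
tool_rot: [-3.142, -0.001, -0.189]
force: [-1.3, 2.5, 4.8]
grip_width: 0.0105
finger_force: 82.5
```

Contact: the vertical force has turned positive. I'll open slowly and retreat straight up.

```bash
python3 -m handwheel '[{"dx":0,"dy":0,"dz":0,"wx":0,"wy":0,"wz":0,"claw":25},{"dx":0,"dy":0,"dz":0,"wx":0,"wy":0,"wz":0,"claw":40},{"dx":0,"dy":0,"dz":0,"wx":0,"wy":0,"wz":0,"claw":60},{"dx":0,"dy":0,"dz":0,"wx":0,"wy":0,"wz":0,"claw":60},{"dx":0,"dy":0,"dz":-1.5,"wx":0,"wy":0,"wz":0,"claw":60},{"dx":0,"dy":0,"dz":-3,"wx":0,"wy":0,"wz":0,"claw":60},{"dx":0,"dy":0,"dz":-5,"wx":0,"wy":0,"wz":0,"claw":60},{"dx":0,"dy":0,"dz":-5,"wx":0,"wy":0,"wz":0,"claw":60}]' 20
python3 - <<'E'
from h import *
ims=[]
for c in("wrist","scene"):
    f=grab(c); ims.append(f["frame"])
    for n in("side_plate","sieve","ball_1","bead_1"):
        for d in optics.masks_of(n,c)[:3]:
            print(c,n,d["p"],d["rect"],onplane(f,cent(d["region"]),{"side_plate":.02,"sieve":.058,"ball_1":.04,"bead_1":.011}[n])[0].round(3))
cv2.imwrite("pics/end.png",np.hstack([cv2.resize(ims[0],(400,300)),cv2.resize(ims[1][110:260,200:400],(400,300))]))
E
```

```text
clock: 14.52
position: [0.5391, -0.3087, 0.2329]
tool_rot: [-3.142, -0.0, -0.189]
force: [0.7, -0.8, -0.3]
grip_width: 0.0511
finger_force: 0.0
wrist side_plate 0.92 [190.2, 91.1, 132.5, 134.0] [ 0.556 -0.31   0.02 ]
wrist sieve 0.82 [217.9, 113.8, 79.8, 111.1] [ 0.538 -0.307  0.058]
wrist sieve 0.18 [269.0, 171.0, 18.8, 24.4] [ 0.52  -0.33   0.058]
wrist ball_1 0.97 [269.0, 135.3, 20.3, 24.4] [ 0.56  -0.339  0.04 ]
wrist ball_1 0.78 [265.4, 169.9, 22.6, 23.9] [ 0.516 -0.33   0.04 ]
wrist bead_1 0.69 [33.5, 177.6, 9.0, 11.6] [ 0.57  -0.003  0.011]
scene side_plate 0.86 [301.1, 135.8, 61.2, 37.0] [ 0.523 -0.269  0.02 ]
scene sieve 0.85 [306.3, 119.1, 54.8, 48.5] [ 0.533 -0.3    0.058]
scene ball_1 0.55 [339.4, 143.9, 5.4, 7.9] [ 0.519 -0.328  0.04 ]
```

View pics/end.png

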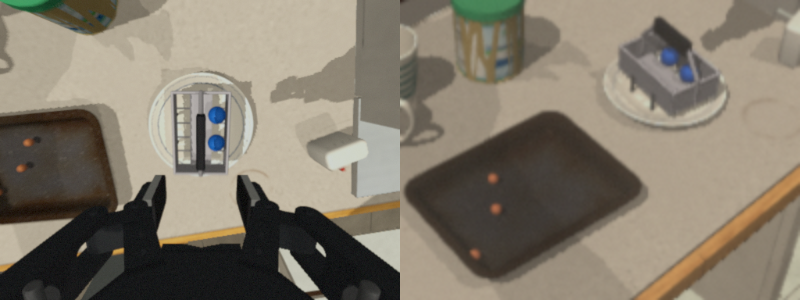

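The picture shows the sieve upright and centred on the plate with both balls in it, the three beads in the tray, and the arm clear.

```bash
python3 -c "from workcell import job_done; print(job_done())"
```

```text
the job is handed in; nothing more can be done
None
```

The job is handed in: all three beads dropped into the tray, and the sieve stands upright in the middle of the side plate with both blue balls in it and the gripper clear, at about 14.5 s of the 48 s allowed.

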